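# Point out and fill the third gap of the tasting rack

### The job

The wooden tasting rack has six gaps, and the first is the one at the end topped by the wooden ball. Run a fingertip along the brass rail to slide the pointer until it stands over the middle of the third gap, counting every gap whether or not a cork stands in it; then gently push the loose cork that stands in front of the rack along the counter into that third gap until all of it is inside. Use only pushes: keep the cork upright on the counter, neither pinched nor lifted, leave the two corks in the rack and the stopper, glass and foil cutter beside it where they are, and take the fingers away.

Things in the scene. Friction and masses are not known exactly. Their poses are not given: they have to be found in the camera images.
- rack: Fixed dark wooden divider rack on the counter, 90 mm deep (x), 324 mm long (y), no floor. Origin: on the counter, midway between its ends. +x points away from the open front; the gaps open to -x and upward. Six gaps, each 44 mm wide, centred at y = -125, -75, -25, +25, +75, +125 mm. Corks stand in those at +125 and -75. End panels are 50 mm high, end posts (at the back) 85 mm.
- rack_mouth (a point): Point on the counter at the rack's open front, at x = -40, y = 0 mm in the rack's frame. Here begin the dividers between the gaps: 6 mm thick, 38 mm high, running back to the back board, whose inner face is at x = +42 mm and whose top is 55 mm high.
- rail_mid (a point): Middle of the brass rail, a fixed bar of 10 mm diameter along the rack's y, over the back board at x = +46, y = 0, z = 70 mm in the rack's frame.
- ball_finial: Turned wooden ball, 31 mm wide and 35 mm high, on top of one of the rack's two end posts (x = +46, y = +156 or -156 mm in the rack's frame, it differs from start to start); gaps are counted from this end. Origin: centre of its underside, 85 mm above the counter. The other end post bears only a flat disc 5 mm high.
- pointer (a joint): Position of the brass pointer along the rail, in m: it is the rack's y coordinate of the pointer's middle (0 at mid-rack, + toward the rack's +y), so +0.025 is over the gap at y = +25 mm. It runs from -0.13 to +0.13, starts near the +y end, slides with about 1 N of friction and stays where it is left.
- pointer_tab (a point): Middle of the pointer's upright brass tab, at 100 mm above the counter. The tab is 14 mm (rack x) by 10 mm (rack y) and reaches from 80 to 115 mm above the counter; push it on its side along the rail. Below it is the collar on the rail, 22 mm long and 20 mm across, with a short spike toward the front.
- cork: The loose cork to push: an upright mushroom-shaped cork, 33 mm across at both bulges, 48 mm high, 15 g, standing on the counter 75 to 88 mm in front of the rack's origin. Origin: centre of its underside.
- rack_cork_a: Cork like the loose one, already in the rack (gap at y = +125 mm), to be left alone. Origin: centre of its underside.
- rack_cork_b: Cork like the loose one, already in the rack (gap at y = -75 mm), to be left alone. Origin: centre of its underside.
- stopper: Metal bottle stopper, 33 x 47 x 38 mm, standing to the right of the rack, to be left alone. Origin: centre of its underside.
- flute: Empty flute glass, 71 mm wide, 220 mm high, to the right, to be left alone. Origin: centre of its foot.
- cutter: Black U-shaped foil cutter, 44 x 50 x 14 mm, lying to the right, to be left alone. Origin: centre of its underside.
There are look-alikes about, which are no part of the job. Leave any pink or purple look-alike of the cork alone.

How it is judged (in metres and radians):
On the way, in this order (a step that is already met when the one before it is completed fails the run):
1. the pointer stands over the third gap from the ball end, the cork not yet in that gap (((y of ball_finial in the frame of rack above 0 m and value of joint pointer between 0.012 and 0.038 m) or (y of ball_finial in the frame of rack below 0 m and value of joint pointer between -0.038 and -0.012 m)) and x of cork in the frame of rack below -0.045 m), for 0.3 s.
2. the cork stands wholly inside the third gap (((y of ball_finial in the frame of rack above 0 m and y of cork in the frame of rack between 0.014 and 0.036 m) or (y of ball_finial in the frame of rack below 0 m and y of cork in the frame of rack between -0.036 and -0.014 m)) and x of cork in the frame of rack between -0.026 and 0.035 m and angle between cork's own z axis and vertical below 0.2 rad), for 0.2 s.
At the end, for the whole second after the job is handed in: The pointer is within 13 mm of the middle of the third gap from the ball end; the cork stands upright (within 0.2 rad) on the counter in the same gap, its centre 26 mm or less in front of the rack's origin (all of it behind the dividers' front edges, give or take 2 mm), at rest (all of step 2 and ((y of ball_finial in the frame of rack above 0 m and value of joint pointer between 0.012 and 0.038 m) or (y of ball_finial in the frame of rack below 0 m and value of joint pointer between -0.038 and -0.012 m)) and height (world z) of cork below 0.004 m and linear speed of cork below 0.02 m/s and velocity of joint pointer between -0.01 and 0.01 m/s); the robot touches nothing.
It fails at once if the loose cork is lifted off the counter or knocked over (height (world z) of cork above 0.012 m or angle between cork's own z axis and vertical above 0.7 rad).
It fails at once if the loose cork is pinched or pressed hard (over 18 N) (contact force between the fingers and cork above 18 N).
It fails at once if the rack is struck hard (over 40 N) (contact force between the arm and rack above 40 N).
It fails at once if a cork in the rack is pushed more than 12 mm or tipped (distance of any of rack_cork_a, rack_cork_b from where it was at the start of the episode above 0.012 m or angle between any of rack_cork_a, rack_cork_b's own z axis and vertical above 0.4 rad).
It fails at once if the stopper, flute or foil cutter is disturbed (more than 20 mm, or the flute tipped) (distance of any of stopper, flute, cutter from where it was at the start of the episode above 0.02 m or angle between flute's own z axis and vertical above 0.3 rad).
It also fails if it takes over 64 s, if anything falls off the work surface, if the arm or the gripper's body presses on something with over 40 N, if the wrist force passes 120 N, or if a joint passes its speed limit or range.

### The arm

A 7-joint arm with a two-finger parallel gripper is mounted at the origin on the work surface; the furniture and walls round the work are solid. World frame = base frame: x ahead of the robot, y to its left, z up, the work surface at z = 0. Lengths are in mm, angles in rad, forces in N, time in s.
With the tool pointing down it reaches from about 400 to 900 mm from the base axis. Payload 5.5 kg.
Tool frame: the origin (TCP) lies at the very end of the fingers, on their centre line; the grasp point (between the pads) lies 19 mm behind it (env.grip_point_offset is the distance from the TCP to the grasp point, in mm); z points along the fingers, y is the line along which they close (so a half turn about z gives the same grasp; the last joint's range is limited). The gripper opens to 85 mm and grips with 20 to 120 N. Pads are 22 mm wide; open, the fingers measure 114 mm over their backs; the gripper's body (76 mm by 85 mm) begins 54 mm behind the grasp point. The pads swing forward as they close: fully open they stand 13 mm farther back than shut.
Start: joints at [-0.929, 0.501, -0.427, 1.55, 0.221, 1.138, -0.21], TCP at [240.337, 603.935, 231.31] pointing down, gripper open.
Joint ranges: [-2.88, 2.88], [-0.31, 2.03], [-1.54, 1.56], [0.2, 2.42], [-1.41, 4.55], [0.19, 2.02], [-2.57, 2.57]. Speed limits (rad/s): [2.57, 2.57, 3.14, 3.14, 3.14, 3.14, 3.14].

### API

Orientations are given as [roll, pitch, yaw] about the fixed x, y, z axes, in that order (R = Rz(yaw) Ry(pitch) Rx(roll)).
In Python, from workcell import monitor, imaging, env gives the robot as it stands. The module is installed in compiled form; this text tells all that it offers.
- The arm moves only by the tool arm_command, never from a script. Its argument "deltas" is a list of rows, each a list of 5 numbers: the shift along the tool's x, y, z in m, then the turn about the tool's z in degrees, then the finger opening in m, from 0 to 0.0854. In form: [[dx, dy, dz, spin, fingers], ...]. A call has 1 to 20 rows; each row shifts and turns the commanded pose from where the row before left it, along the tool's axes as they then stand; what a row does not reach is not made up. A row lasts 1/8 s, in which the tool goes at most 62.5 mm and 10.7 degrees, less where a joint would pass 70% of its speed; a pose out of reach is approached as far as the arm can. A call with a gripper value outside its range is refused whole. The fingers move at their own pace and stop on an object; "force" is the grip in N (left out, the last holds). Time passes only in rows, so rows that do not move let the fingers close. It gives the time, the measured TCP pose, the force, the opening and the grip force at its end, in the units of the state.
- monitor.observe(): the state, without advancing time (a new reading comes with each control period).
- imaging.snapshot(name): name is "scene" or "top" or "wrist"; returns a dict with "color" (384x512x3 uint8, red, green, blue), "camera_matrix" (3x3 intrinsics, pixels), "dist" ([k1, k2, p1, p2, k3] as OpenCV has them; the pictures are not rectified), "cam_to_world" (4x4, takes a point from camera to world coordinates). Camera axes: x right, y down, z forward; pixel columns grow to the right and rows downward; lengths in mm; the calibration is good to about 2 mm. A picture is of the moment at which its call begins. There is no depth.
- env.sign_off(): hands the job in; it is judged then, once.
The state is a dict: "time_s": time; "qpos": joint angles; "qd": joint speeds; "effort": joint torques, N m; "tool_pos": TCP position; "eef_rot": TCP orientation; "contact_force": force on the tool from outside, world axes, zero at the start; "moment": the same for the moment, N m; "width": opening from 0.0 (shut) to 1.0 (fully open); "grasp_force": force on a finger pad.
Only numpy, scipy, OpenCV 4.12 (cv2) and the standard library are available. Lean on these libraries where they do the work, as an engineer would, in place of code of your own. Each camera call takes 0.05 s, during which the arm holds its last target. There are 200 camera calls.

## Working session

There is one attempt and no reset: what is moved stays moved. The work goes in short steps, Python scripts to look and compute and a tool call to move; the robot and the scene stay as the last step left them, time stands still between calls to the robot, and variables do not carry over. Pictures are saved under pics/ and viewed, at most 10 in all, crops included, and the job is handed in when it is done.

Besides the shell and the picture viewer there is one more tool, called after "Request:" as a command line: name --pt "numbers of a row" for each row, then --argument value for the rest. arm_command: Moves the arm, as the interface text tells. Its arguments: {"type":"object","properties":{"deltas":{"type":"array","items":{"type":"array","items":{"type":"number"}}},"force":{"type":"number"}},"required":["deltas"]}

```bash
mkdir -p pics
cat > h.py <<'E'
import numpy as np, cv2
from workcell import monitor, imaging, env
def snap(n):
    s=imaging.snapshot(n); return s
def save(s,name,crop=None,scale=1):
    im=s["color"][:,:,::-1]
    if crop: x0,y0,x1,y1=crop; im=im[y0:y1,x0:x1]
    cv2.imwrite("pics/"+name,cv2.resize(im,None,fx=scale,fy=scale,interpolation=cv2.INTER_CUBIC))
def proj(s,P):
    T=np.linalg.inv(np.array(s["cam_to_world"])); r=cv2.Rodrigues(T[:3,:3])[0]
    return cv2.projectPoints(np.array(P,float).reshape(-1,3),r,T[:3,3],np.array(s["camera_matrix"],float),np.array(s["dist"],float))[0].reshape(-1,2)
def back(s,px,z):
    T=np.array(s["cam_to_world"]); u=cv2.undistortPoints(np.array(px,float).reshape(-1,1,2),np.array(s["camera_matrix"],float),np.array(s["dist"],float)).reshape(-1,2)
    d=np.c_[u,np.ones(len(u))]@T[:3,:3].T; o=T[:3,3]
    return o+d*((z-o[2])/d[:,2])[:,None]
E
python3 - <<'E'
from h import *
a=snap("scene");b=snap("top")
im=[a["color"],b["color"]]
save(a,"s0.png",None,1.5);save(b,"t0.png",None,1.5)
np.set_printoptions(precision=1,suppress=True)
for s in(a,b):print(np.array(s["cam_to_world"]),np.array(s["camera_matrix"])[0])
print(monitor.observe())
E
```

```text
[[   0.9   -0.2    0.4  158.1]
 [  -0.4   -0.5    0.7 -627.4]
 [   0.    -0.8   -0.6  688.6]
 [   0.     0.     0.     1. ]] [398.    0.  259.7]
[[   0.    -1.     0.2  337.3]
 [  -1.    -0.    -0.   125.3]
 [   0.    -0.2   -1.  1072.3]
 [   0.     0.     0.     1. ]] [359.2   0.  249.5]
{'time_s': 0.1, 'qpos': array([-0.9,  0.5, -0.4,  1.6,  0.2,  1.1, -0.2]), 'qd': array([ 0., -0., -0., -0.,  0.,  0.,  0.]), 'effort': array([ -0. , -57.1,  -5.8, -28.2,   0. ,   0. ,   0. ]), 'tool_pos': array([240.2, 603.3, 230.3]), 'eef_rot': array([-3.1, -0. ,  2.8]), 'contact_force': array([ 0.5,  0.1, -0.2]), 'moment': array([0., 0., 0.]), 'grasp_force': 0.0, 'width': 0.9984054345008084}
```

View pics/s0.png

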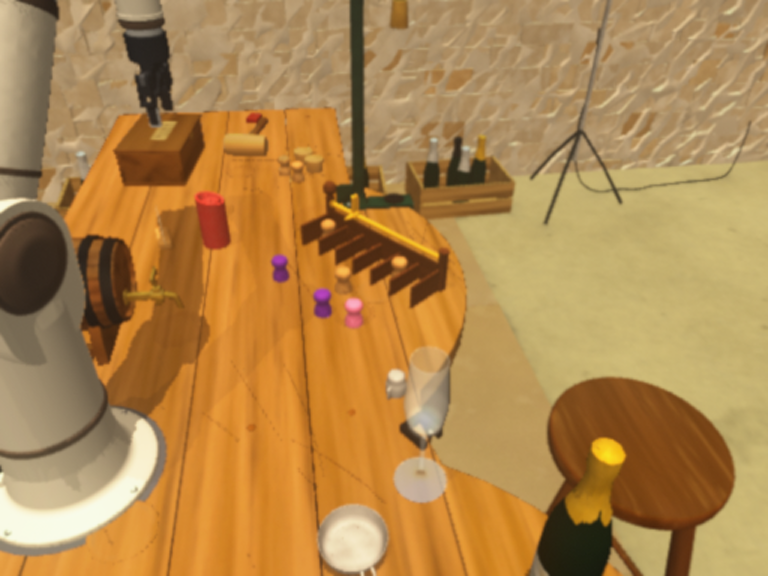

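View pics/t0.png

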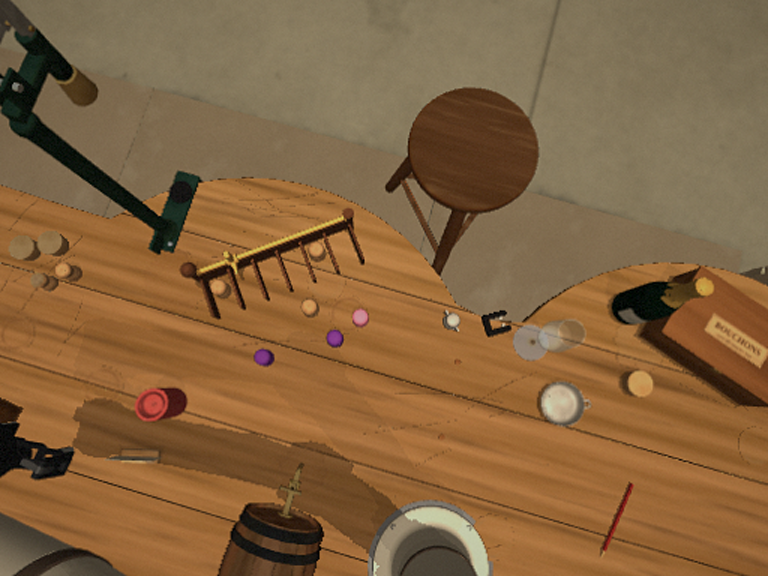

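Scene: the rack is at (375,240). The wooden ball is at (330,187) in the scene view and (188,270) in the top view, which is the rack's +y end, so the third gap is y=+25 and the pointer is at (230,258) top. Things that could be taken for the cork, in top-view pixels:
- tan loose cork (310,308), which fits the description
- purple (335,338)
- purple (263,357)
- pink (360,317)
- rack corks (220,288) and (317,250)
- other corks at far left (65,270)

Next is a close crop to check this choice.

Run:
```python
from h import *
np.set_printoptions(precision=1,suppress=True)
a=snap("scene");b=snap("top")
A=cv2.resize(a["color"][115:215,190:310,::-1],None,fx=5,fy=5,interpolation=cv2.INTER_CUBIC)
B=cv2.resize(b["color"][130:250,110:260,::-1],None,fx=5,fy=5,interpolation=cv2.INTER_CUBIC)
cv2.imwrite("pics/a1.png",A);cv2.imwrite("pics/b1.png",B)
```

```text
(no output)
```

View pics/a1.png

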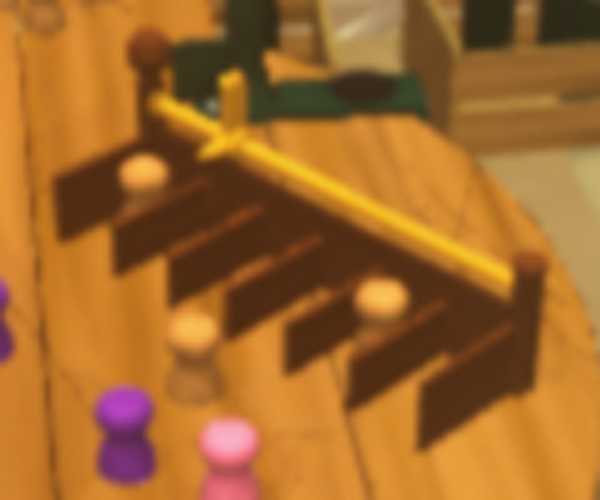

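View pics/b1.png

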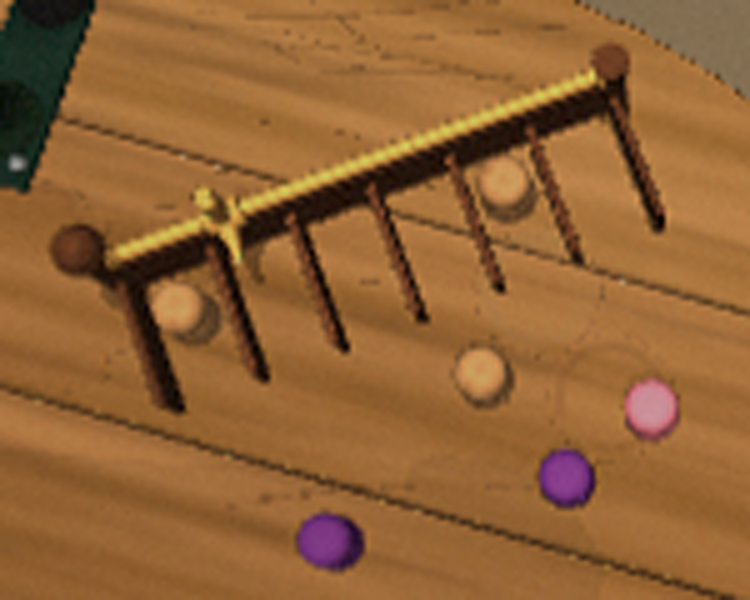

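The crops confirm it: the tan loose cork is at (482,375) in the top crop and (192,330) in the scene crop. It stands in front of gap 4, with purple and pink look-alikes behind it. The pointer tab is at (232,90) scene. Next I fit the rack pose.

```bash
cat > fit.py <<'E'
from h import *
from scipy.optimize import least_squares
np.set_printoptions(precision=1,suppress=True)
a=snap("scene");b=snap("top")
R=[[46,156,102.5],[46,-156,90]]+[[-40,y,38] for y in(100,50,0,-50,-100)]
pb=np.array([[77,250],[611,60],[262,375],[342,348],[422,320],[500,290],[578,262]])/5+[110,130]-.4
pa=np.array([[148,50],[530,260],[114,226],[169,258],[226,290],[286,322],[348,364]])/5+[190,115]-.4
def W(p,P):
    P=np.array(P,float);c,s=np.cos(p[2]),np.sin(p[2])
    return np.c_[p[0]+c*P[:,0]-s*P[:,1],p[1]+s*P[:,0]+c*P[:,1],P[:,2]]
for ss in([(a,pa)],[(b,pb)],[(a,pa),(b,pb)]):
    f=lambda p:np.concatenate([(proj(s,W(p,R))-q).ravel() for s,q in ss])
    r=least_squares(f,[600,250,-.3],x_scale=[10,10,.05],loss="soft_l1");p=r.x;print(p[:2],round(p[2],4),"\n",np.abs(f(p)).round(1))
def inr(w): 
    d=np.array(w)[:,:2]-p[:2];c,s=np.cos(p[2]),np.sin(p[2]);return np.c_[c*d[:,0]+s*d[:,1],-s*d[:,0]+c*d[:,1]]
# heads: top-surface centre z=48 (top view) ; loose,a,b,pink,purple,purple2
q=np.array([[481,374],[180,306],[503,182],[652,406],[567,476],[328,541]])/5+[110,130]-.4
w=back(b,q,44);print("top",w,inr(w))
q=np.array([[192,330],[144,173],[381,298],[230,440],[125,408]])/5+[190,115]-.4
w=back(a,q,46);print("scene",w,inr(w))
q=np.array([[233,75]])/5+[190,115]-.4
print("tab scene",inr(back(a,q,115)))
q=np.array([[205,195]])/5+[110,130]-.4
print("tab top",inr(back(b,q,115)))
# tab fit over y
f=lambda y:np.concatenate([(proj(a,W(p,[[46,y[0],115]]))-(np.array([[233,75]])/5+[190,115]-.4)).ravel(),(proj(b,W(p,[[46,y[0],115]]))-(np.array([[205,195]])/5+[110,130]-.4)).ravel()])
r=least_squares(f,[120.]);print(r.x,r.fun)
E
python3 fit.py
```

```text
[546.2 291.5] 0.3864 
 [0.5 0.9 0.4 0.3 0.5 0.2 0.4 0.3 0.2 0.1 0.  0.4 0.3 0.8]
[545.4 290.4] 0.3869 
 [1.1 0.8 0.8 1.1 1.1 0.6 0.8 0.1 0.5 0.6 0.  0.7 0.4 1.1]
[545.7 290.7] 0.3869 
 [0.4 1.  0.4 0.4 0.6 0.1 0.5 0.1 0.2 0.1 0.1 0.6 0.3 0.6 1.  0.7 0.7 1.
 1.2 0.5 0.9 0.2 0.6 0.7 0.1 0.8 0.3 1.2]
top [[474.8 237.5  44. ]
 [511.1 413.1  44. ]
 [588.7 228.9  44. ]
 [458.1 138.5  44. ]
 [417.  186.2  44. ]
 [377.7 320.4  44. ]] [[ -85.8  -22.5]
 [  14.1  126.5]
 [  16.5  -73.4]
 [-138.5 -107.8]
 [-158.6  -48.2]
 [-144.4   90.9]]
scene [[472.6 234.5  46. ]
 [506.7 407.2  46. ]
 [584.3 222.2  46. ]
 [455.  133.6  46. ]
 [414.1 180.9  46. ]] [[ -88.9  -24.5]
 [   7.8  122.6]
 [   9.9  -77.9]
 [-143.3 -111.2]
 [-163.3  -52. ]]
tab scene [[48.6 83. ]]
tab top [[49.1 80.6]]
[80.8] [-0.1  0.5  0.3  1. ]
```

```bash
cat >> h.py <<'E'
from scipy.spatial.transform import Rotation as Ro
P=np.array([545.7,290.7,0]);YAW=.3869
RR=Ro.from_euler('z',YAW).as_matrix()
def r2w(q): return P+RR@np.array(q,float)
def w2r(w): return RR.T@(np.array(w,float)-P)
def st():
    o=monitor.observe();R=Ro.from_euler('xyz',o["eef_rot"]).as_matrix();t=np.array(o["tool_pos"]);return o,R,t
def go(*qs):
    o,R,t=st();print("t",o["time_s"],"rack pos",w2r(t).round(1),"yaw vs rack deg",np.degrees(np.arctan2(R[1,0],R[0,0])-YAW).round(2),"toolz",R[:,2].round(3),"F",(RR.T@o["contact_force"]).round(1),"w",round(o["width"],3))
    c=t
    for q in qs: w=r2w(q);print(q,"tool delta mm",(R.T@(w-c)).round(1));c=w
E
python3 - <<'E'
from h import *
np.set_printoptions(precision=1,suppress=True)
a=snap("scene");b=snap("top")
print("foot scene",back(a,[[240,136],[225,125],[273,137]],5))
print("base top",back(b,np.array([[170,235],[160,250],[200,180],[178,255],[150,248]])/1.5,15))
print("pole pts scaled top z=300,600",back(b,np.array([[20,120]])/1.5,400),back(b,np.array([[20,120]])/1.5,600))
go((46,110,180))
print(monitor.observe()["qpos"].round(2))
s=snap("wrist");save(s,"w0.png");save(b,"t1.png",(0,90,180,190),4)
E
```

```text
foot scene [[630.7 530.3   5. ]
 [611.4 629.5   5. ]
 [736.1 479.1   5. ]]
base top [[618.8 525.9  15. ]
 [587.3 543.4  15. ]
 [736.9 474.3  15. ]
 [577.8 506.4  15. ]
 [591.1 563.8  15. ]]
pole pts scaled top z=300,600 [[670.9 594.2 400. ]] [[571.7 454.7 600. ]]
t 0.4 rack pos [-164.7  405.2  231.2] yaw vs rack deg 136.13 toolz [-0. -0. -1.] F [-0.1  0.4  0.1] w 0.995
(46, 110, 180) tool delta mm [-356.5  -66.8   51.1]
[-0.9  0.5 -0.4  1.6  0.2  1.1 -0.2]
```

View pics/t1.png

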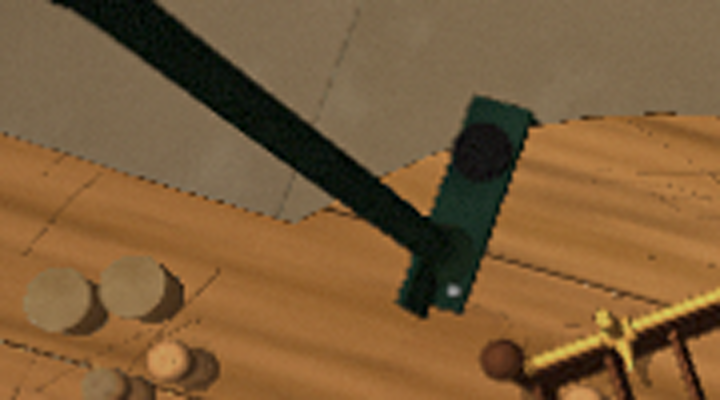

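The stand's pole foot is near world (630,528), about 150 mm from the tab, so there is room. First I spin to the rack's axes and shut the fingers.

Request:
arm_command --pt "0 0 0 9.2 0" --pt "0 0 0 9.2 0" --pt "0 0 0 9.2 0" --pt "0 0 0 9.2 0" --pt "0 0 0 9.3 0" --pt "0 0 0 0 0" --pt "0 0 0 0 0" --pt "0 0 0 0 0" --force 20

```text
time_s: 1.45
tool_pos: [240.3, 603.9, 231.3]
eef_rot: [-3.141, -0.0, 1.96]
contact_force: [-0.2, 0.2, 0.4]
width: -0.004
grasp_force: 0.0
```

```bash
python3 -c "
from h import *
go((46,115,180),(46,115,90))"
```

```text
t 1.45 rack pos [-164.6  405.3  231.3] yaw vs rack deg 90.13 toolz [-0. -0. -1.] F [-0.1  0.3  0.4] w -0.004
(46, 115, 180) tool delta mm [-290.8  210.    51.2]
(46, 115, 90) tool delta mm [-0.  0. 90.]
```

Request:
arm_command --pt "-0.015 0.011 0 0 0" --pt "-0.03 0.021 0 0 0" --pt "-0.03 0.021 0 0 0" --pt "-0.03 0.021 0 0 0" --pt "-0.03 0.021 0 0 0" --pt "-0.03 0.021 0 0 0" --pt "-0.03 0.022 0 0 0" --pt "-0.03 0.022 0 0 0" --pt "-0.03 0.022 0 0 0" --pt "-0.021 0.016 0 0 0" --pt "-0.015 0.012 0 0 0" --pt "0 0 0.02 0 0" --pt "0 0 0.03 0 0" --pt "0 0 0.03 0 0" --pt "0 0 0.02 0 0" --pt "0 0 0 0 0" --pt "0 0 0 0 0"

```text
time_s: 3.58
tool_pos: [544.9, 414.7, 132.2]
eef_rot: [3.14, -0.001, 1.959]
contact_force: [-0.6, -0.6, 0.5]
width: -0.001
grasp_force: 0.0
```

Run:
```python
from h import *
go((46,110,90),(46,41,90))
a=snap("scene");save(a,"a2.png",(180,100,310,210),5)
```

```text
t 3.575 rack pos [ 46.1 115.1 132.2] yaw vs rack deg 90.06 toolz [ 0.001  0.001 -1.   ] F [-0.8 -0.4  0.5] w -0.001
(46, 110, 90) tool delta mm [-5.1 -0.1 42.2]
(46, 41, 90) tool delta mm [-69.   -0.1  -0. ]
```

View pics/a2.png

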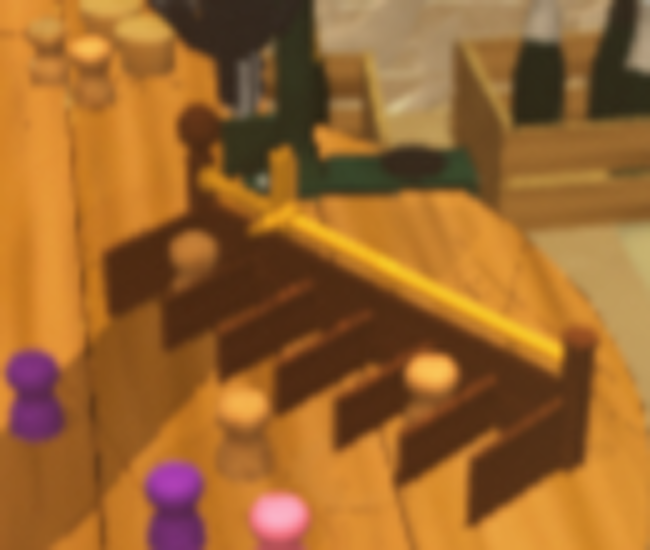

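Fingers at (245,85) hang between ball (197,125) and tab (283,175), as intended. Lower beside the tab and push it along.

Request:
arm_command --pt "0 0 0.015 0 0" --pt "0 0 0.015 0 0" --pt "0 0 0.011 0 0" --pt "-0.005 0 0 0 0" --pt "-0.005 0 0 0 0" --pt "-0.005 0 0 0 0" --pt "-0.005 0 0 0 0" --pt "-0.005 0 0 0 0" --pt "-0.005 0 0 0 0" --pt "-0.005 0 0 0 0" --pt "-0.005 0 0 0 0" --pt "0 0 0 0 0"

```text
time_s: 5.12
tool_pos: [560.1, 375.7, 90.1]
eef_rot: [-3.141, 0.001, 1.957]
contact_force: [0.3, -0.5, -0.3]
width: 0.002
grasp_force: 0.0
```

Run:
```python
from h import *
go((46,41,90))
```

```text
t 5.125 rack pos [45.4 73.3 90.1] yaw vs rack deg 89.97 toolz [-0.    -0.001 -1.   ] F [ 0.1 -0.5 -0.3] w 0.002
(46, 41, 90) tool delta mm [-32.3   0.6   0.1]
```

Request:
arm_command --pt "-0.005 0 0 0 0" --pt "-0.005 0 0 0 0" --pt "-0.005 0 0 0 0" --pt "-0.005 0 0 0 0" --pt "-0.004 0 0 0 0" --pt "-0.004 0 0 0 0" --pt "-0.002 0 0 0 0" --pt "0 0 0 0 0" --pt "0 0 0 0 0"

```text
time_s: 6.25
tool_pos: [571.5, 348.9, 90.5]
eef_rot: [3.141, 0.0, 1.958]
contact_force: [-0.1, -0.2, -0.1]
width: 0.001
grasp_force: 0.0
```

Run:
```python
from h import *
go((46,41,90))
a=snap("scene");save(a,"a3.png",(180,100,310,210),5)
for y in (15,25,35,45): print(y,((proj(a,[r2w((46,y,115))])-[180,100]+.4)*5).round(0))
```

```text
t 6.25 rack pos [45.9 44.2 90.5] yaw vs rack deg 90.02 toolz [ 0.001  0.    -1.   ] F [-0.1 -0.1 -0.1] w 0.001
(46, 41, 90) tool delta mm [-3.2  0.1  0.5]
15 [[360. 190.]]
25 [[348. 184.]]
35 [[336. 178.]]
45 [[324. 173.]]
```

View pics/a3.png

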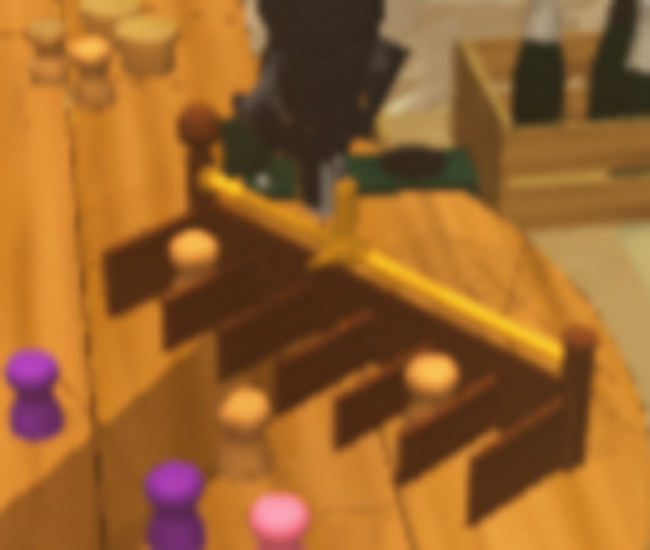

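The pointer tab top is at (346,181), so the pointer stands at about y=27 over the third gap. I nudge it 2 mm, back off, rise and go to the -y side of the cork.

Request:
arm_command --pt "-0.002 0 0 0 0" --pt "0 0 0 0 0" --pt "0.01 0 0 0 0" --pt "0.01 0 0 0 0" --pt "0 0 -0.02 0 0" --pt "0 0 -0.03 0 0" --pt "0 0 -0.015 0 0" --pt "-0.012 -0.013 0 0 0" --pt "-0.025 -0.025 0 0 0" --pt "-0.03 -0.03 0 0 0" --pt "-0.03 -0.03 0 0 0" --pt "-0.02 -0.022 0 0 0" --pt "-0.007 -0.013 0 0 0" --pt "0 0 0.03 0 0" --pt "0 0 0.03 0 0" --pt "0 0 0.02 0 0" --pt "0 0 0 0 0" --pt "0 0 0 0 0"

```text
time_s: 8.55
tool_pos: [488.7, 201.5, 76.1]
eef_rot: [3.14, -0.0, 1.959]
contact_force: [-0.2, -0.5, 0.1]
width: 0.002
grasp_force: 0.0
```

Run:
```python
from h import *
go((-87,-62,75),(-87,-62,9),(-87,-4,9))
b=snap("top");save(b,"b4.png",(110,130,260,250),5)
```

```text
t 8.55 rack pos [-86.4 -61.1  76.1] yaw vs rack deg 90.07 toolz [ 0.001  0.001 -1.   ] F [-0.4 -0.4  0.1] w 0.002
(-87, -62, 75) tool delta mm [-0.9 -0.6  1.1]
(-87, -62, 9) tool delta mm [-0.  -0.1 66. ]
(-87, -4, 9) tool delta mm [58.   0.1  0. ]
```

View pics/b4.png

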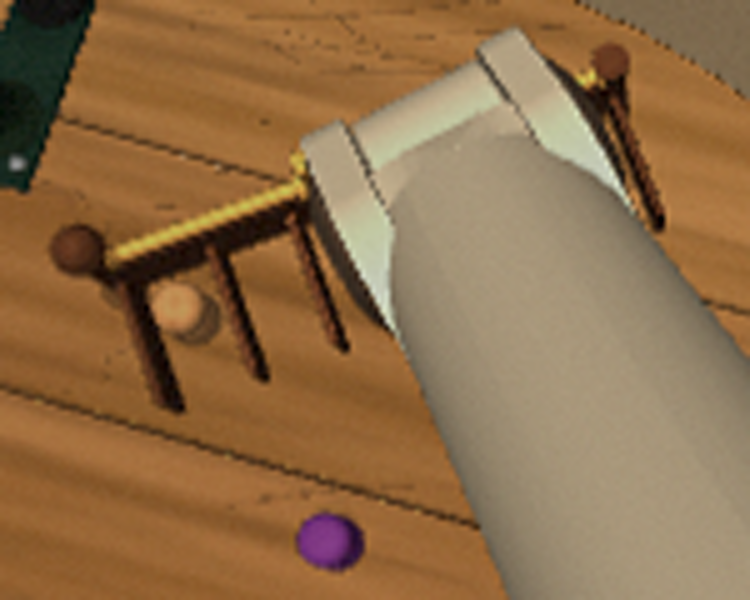

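The arm hides the cork in the top view (the pointer shows at (298,165)), so I'll use the scene view. Lower to z≈9 and push sideways.

Request:
arm_command --pt "0 0 0.02 0 0" --pt "0 0 0.02 0 0" --pt "0 0 0.015 0 0" --pt "0 0 0.011 0 0" --pt "0 0 0 0 0" --pt "0.004 0 0 0 0" --pt "0.004 0 0 0 0" --pt "0.003 0 0 0 0" --pt "0.003 0 0 0 0" --pt "0.003 0 0 0 0" --pt "0.003 0 0 0 0" --pt "0.003 0 0 0 0" --pt "0.003 0 0 0 0" --pt "0.003 0 0 0 0" --pt "0.003 0 0 0 0" --pt "0 0 0 0 0"

```text
time_s: 10.6
tool_pos: [475.8, 230.7, 9.3]
eef_rot: [-3.142, -0.0, 1.959]
contact_force: [-0.1, -0.8, 0.1]
width: 0.001
grasp_force: 0.0
```

Run:
```python
from h import *
go((-87,-4,9))
a=snap("scene");save(a,"a5.png",(180,100,310,210),5)
for x,y in ((-87,-22),(-87,-2),(-87,25)): print(x,y,((proj(a,[r2w((x,y,46))])-[180,100]+.4)*5).round(0))
```

```text
t 10.6 rack pos [-87.4 -29.2   9.3] yaw vs rack deg 90.06 toolz [-0.  0. -1.] F [-0.3 -0.7  0.1] w 0.001
(-87, -4, 9) tool delta mm [25.2  0.4  0.3]
-87 -22 [[241. 402.]]
-87 -2 [[217. 388.]]
-87 25 [[185. 369.]]
```

View pics/a5.png

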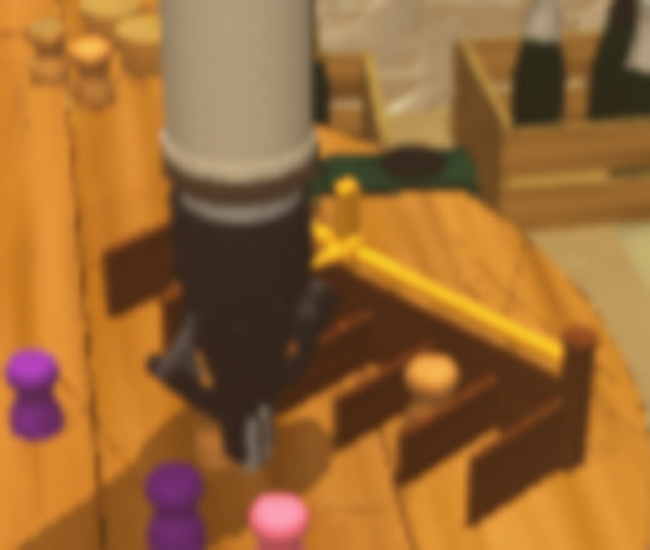

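The cork (207,440) stands upright and moves ahead of the fingers; the pointer (346,185) stays put. I keep pushing to bring the cork to y≈25, then back off and rise clear for a numeric check.

Request:
arm_command --pt "0.003 0 0 0 0" --pt "0.003 0 0 0 0" --pt "0.003 0 0 0 0" --pt "0.003 0 0 0 0" --pt "0.003 0 0 0 0" --pt "0.003 0 0 0 0" --pt "0.003 0 0 0 0" --pt "0.003 0 0 0 0" --pt "0.002 0 0 0 0" --pt "0 0 0 0 0" --pt "-0.01 0 0 0 0" --pt "-0.015 0 0 0 0" --pt "0 0 -0.03 0 0" --pt "0 0 -0.04 0 0" --pt "0 -0.05 -0.02 0 0" --pt "0 -0.05 0 0 0" --pt "0 -0.04 0 0 0" --pt "0 0 0 0 0"

```text
time_s: 12.9
tool_pos: [343.2, 175.3, 99.0]
eef_rot: [-3.139, 0.001, 1.957]
contact_force: [-0.5, -0.2, 1.6]
width: 0.0
grasp_force: 0.0
```

```bash
cat > m.py <<'E'
from h import *
# tan tops measured against clean head template colours; report blob centroids in rack frame
def heads(n,z):
    s=snap(n);im=s["color"];hsv=cv2.cvtColor(im,cv2.COLOR_RGB2HSV)
    L=cv2.cvtColor(im,cv2.COLOR_RGB2LAB).astype(int)
    return s,im,hsv
a=snap("scene");b=snap("top")
for n,s in (("scene",a),("top",b)):
    im=s["color"].astype(int)
    for k,q in (("loose?",(-87,25,46)),("a",(11,125,46)),("b",(13,-75,46))):
        u=proj(s,[r2w(q)])[0].round().astype(int);print(n,k,u,im[u[1],u[0]],end=" ")
    g=(im[:,:,0]>200)&(im[:,:,1]>140)&(im[:,:,2]>75)
    m=g.astype(np.uint8)
    x0,y0,x1,y1=(190,110,300,215) if n=="scene" else (110,130,260,250)
    mm=np.zeros_like(m);mm[y0:y1,x0:x1]=m[y0:y1,x0:x1]
    N,lab,stt,c=cv2.connectedComponentsWithStats(mm)
    print()
    for i in range(1,N):
        if stt[i,4]>=8: print("  blob",stt[i,4],c[i].round(1),im[lab==i].mean(0).round(),w2r(back(s,[c[i]],46 if n=="scene" else 46)[0]).round(1))
go((-130,25,9))
E
python3 m.py
```

```text
scene loose? [217 173] [245 182  79] scene a [219 149] [247 186  80] scene b [266 173] [249 192  86] 
  blob 8 [259.2 120.9] [205. 182. 130.] [244.  167.7  46. ]
  blob 12 [218.2 148.2] [245. 183.  80.] [ 11.6 127.9  46. ]
  blob 19 [217.4 174.4] [246. 184.  80.] [-89.2  19.4  46. ]
  blob 24 [266.  173.5] [246. 186.  82.] [ 12.9 -75.9  46. ]
  blob 58 [235.2 201.8] [248. 161. 175.] [-141.7 -108.3   46. ]
top loose? [190 211] [195 153  89] top a [146 191] [196 151  89] top b [211 167] [198 146  85] 
  blob 10 [218.  148.6] [202. 181.  82.] [  57.5 -113.1   46. ]
  blob 33 [238.5 241. ] [204. 206. 175.] [-217.5  -73.3   46. ]
t 13.0 rack pos [-226.6  -29.6   99.7] yaw vs rack deg 89.95 toolz [ 0.002  0.001 -1.   ] F [ 0.3  0.7 -0.2] w 0.0
(-130, 25, 9) tool delta mm [54.7 96.4 90.9]
```

```bash
cat > m2.py <<'E'
from h import *
def meas(z=44):
  for n in("scene","top"):
    s=snap(n);im=s["color"].astype(int)
    m=((im[:,:,0]>185)&(im[:,:,1]>133)&(im[:,:,2]>70)) if n=="top" else ((im[:,:,0]>235)&(im[:,:,1]>165)&(im[:,:,2]>68)&(im[:,:,2]<100))
    x0,y0,x1,y1=(190,110,300,215) if n=="scene" else (110,130,260,250)
    k=np.zeros(m.shape,np.uint8);k[y0:y1,x0:x1]=m[y0:y1,x0:x1]
    N,l,t,c=cv2.connectedComponentsWithStats(k)
    for i in range(1,N):
        if t[i,4]>=12: print(n,t[i,2:5],c[i].round(1),im[l==i].mean(0).round(),w2r(back(s,[c[i]],47)[0]).round(1))
meas()
E
python3 m2.py
```

```text
scene [ 6  4 18] [218.3 148.5] [244. 179.  78.] [  9.4 124.7  47. ]
scene [ 7  4 25] [217.1 174.4] [245. 180.  78.] [-90.8  18.8  47. ]
scene [ 7  5 27] [266.1 173.7] [245. 184.  82.] [ 11.2 -78.1  47. ]
top [52 21 94] [202.6 154.2] [200. 176.  79.] [ 57.5 -64.8  47. ]
top [ 8  8 43] [210.4 165.7] [197. 145.  85.] [ 16.5 -74.4  47. ]
top [37 15 67] [151.4 173.2] [200. 174.  78.] [56.7 93.9 47. ]
top [ 8  8 42] [144.5 190.4] [196. 143.  84.] [ 15.6 128.6  47. ]
top [ 8  8 40] [191.4 209.7] [196. 145.  85.] [-85.8  20.8  47. ]
top [ 7  7 32] [239.8 210.9] [197. 137. 146.] [-139.  -107.3   47. ]
top [ 33  26 289] [203.4 235.6] [196. 185. 150.] [-167.6   14.2   47. ]
top [ 22  22 200] [232.7 238.9] [198. 196. 164.] [-206.2  -60.    47. ]
```

The loose cork now stands at about (-87, 20) in the rack frame, averaged over both views, with the rack corks unmoved. It needs about 4 mm more in +y. The linkage knuckles stick out along the closing line, so for the forward push I will turn the tool 90° to keep them clear of the pointer. First, the 4 mm correction.

Request:
arm_command --pt "0 0.04 0 0 0" --pt "0 0.05 0 0 0" --pt "0 0.05 0 0 0" --pt "0 0 0.03 0 0" --pt "0 0 0.03 0 0" --pt "0 0 0.02 0 0" --pt "0 0 0.01 0 0" --pt "0.01 0 0 0 0" --pt "0.008 0 0 0 0" --pt "0.004 0 0 0 0" --pt "0.003 0 0 0 0" --pt "0.003 0 0 0 0" --pt "0.003 0 0 0 0" --pt "0 0 0 0 0" --pt "0 0 0 0 0" --pt "0 0 0 0 0"

```text
time_s: 15.1
tool_pos: [463.9, 259.7, 9.2]
eef_rot: [-3.141, 0.0, 1.958]
contact_force: [-0.2, 0.9, 0.5]
width: -0.004
grasp_force: 0.0
```

Run:
```python
from h import *
go((-87,1.5,9))
print(monitor.observe()["qpos"].round(2))
```

```text
t 15.1 rack pos [-87.4   2.1   9.2] yaw vs rack deg 90.01 toolz [-0. -0. -1.] F [0.1 0.9 0.5] w -0.004
(-87, 1.5, 9) tool delta mm [-0.6  0.4  0.2]
[-0.46  0.59 -0.12  1.99  0.12  0.57 -0.28]
```

Request:
arm_command --pt "-0.01 0 0 0 0" --pt "-0.015 0 0 0 0" --pt "0 0 -0.03 0 0" --pt "0 0 -0.04 0 0" --pt "0 -0.05 -0.02 0 0" --pt "0 -0.05 0 0 0" --pt "0 -0.04 0 0 0" --pt "0 0 0 10 0" --pt "0 0 0 10 0" --pt "0 0 0 10 0" --pt "0 0 0 10 0" --pt "0 0 0 10 0" --pt "0 0 0 10 0" --pt "0 0 0 10 0" --pt "0 0 0 10 0" --pt "0 0 0 10 0" --pt "0 0 0 0 0" --pt "0 0 0 0 0"

```text
time_s: 17.35
tool_pos: [343.9, 183.4, 99.3]
eef_rot: [3.142, -0.0, 0.39]
contact_force: [0.4, -0.1, 0.6]
width: 0.006
grasp_force: 0.0
```

```bash
python3 m2.py
python3 - <<'E'
from h import *
go((-135,25,100),(-135,25,9),(-70,25,9))
E
```

```text
scene [ 6  4 18] [218.3 148.5] [244. 179.  77.] [  9.4 124.7  47. ]
scene [ 7  4 25] [215.9 173.6] [245. 180.  78.] [-90.3  24.6  47. ]
scene [ 7  5 27] [266.1 173.7] [245. 183.  81.] [ 11.2 -78.1  47. ]
top [52 21 97] [202.5 154.2] [200. 176.  78.] [ 57.4 -64.7  47. ]
top [ 8  8 44] [210.4 165.6] [197. 144.  85.] [ 16.8 -74.4  47. ]
top [37 15 67] [151.8 173. ] [200. 174.  78.] [56.8 92.5 47. ]
top [ 8  7 42] [144.3 190.4] [196. 143.  84.] [ 15.8 128.9  47. ]
top [ 8  8 44] [189.8 210.5] [197. 145.  85.] [-86.5  26.   47. ]
top [ 7  7 33] [239.9 210.9] [197. 137. 146.] [-139.1 -107.3   47. ]
top [ 31  23 279] [200.6 236.8] [196. 185. 150.] [-168.    22.5   47. ]
top [ 18  18 178] [228.4 241.7] [198. 195. 161.] [-209.   -45.8   47. ]
t 17.45 rack pos [-227.4  -23.    99.3] yaw vs rack deg 0.13 toolz [-0.  0. -1.] F [-0.8  0.5 -0.2] w 0.0
(-135, 25, 100) tool delta mm [ 92.5 -47.8  -0.7]
(-135, 25, 9) tool delta mm [-0.  0. 91.]
(-70, 25, 9) tool delta mm [65.   0.1  0. ]
```

The cork is at y≈25, lined up with the gap. Go behind it, lower, and push forward part way.

Request:
arm_command --pt "0.03 -0.016 0 0 0" --pt "0.037 -0.016 0 0 0" --pt "0.03 -0.016 0 0 0" --pt "0 0 0.03 0 0" --pt "0 0 0.03 0 0" --pt "0 0 0.02 0 0" --pt "0 0 0.01 0 0" --pt "0.006 0 0 0 0" --pt "0.005 0 0 0 0" --pt "0.004 0 0 0 0" --pt "0.004 0 0 0 0" --pt "0.004 0 0 0 0" --pt "0.004 0 0 0 0" --pt "0.004 0 0 0 0" --pt "0.004 0 0 0 0" --pt "0.004 0 0 0 0" --pt "0.004 0 0 0 0" --pt "0.004 0 0 0 0" --pt "0.004 0 0 0 0" --pt "0 0 0 0 0"

```text
time_s: 19.95
tool_pos: [463.0, 284.4, 9.3]
eef_rot: [-3.142, -0.0, 0.387]
contact_force: [0.7, 0.2, 0.4]
width: 0.002
grasp_force: 0.0
```

```bash
python3 m2.py
python3 - <<'E'
from h import *
go((-42,25,9))
a=snap("scene");save(a,"a6.png",(180,100,310,210),5)
E
```

```text
scene [ 7  5 27] [266.1 173.7] [245. 182.  81.] [ 11.2 -78.1  47. ]
top [49 20 89] [204.5 153.5] [203. 177.  79.] [ 57.4 -70.7  47. ]
top [ 8  8 46] [210.5 165.6] [200. 146.  86.] [ 16.7 -74.6  47. ]
top [24 16 90] [155.3 173.4] [196. 180. 146.] [52.2 83.3 47. ]
top [ 19  21 121] [176.7 175.3] [200. 199. 165.] [24.4 27.3 47. ]
top [  9  22 113] [139.5 194.8] [199. 197. 163.] [  8.4 145.9  47. ]
top [ 7  7 36] [239.8 210.7] [199. 139. 148.] [-138.3 -107.3   47. ]
t 20.05 rack pos [-79.5  25.3   9.2] yaw vs rack deg 0.03 toolz [-0. -0. -1.] F [-0.3  0.   0.2] w -0.001
(-42, 25, 9) tool delta mm [37.5  0.4  0.2]
```

Request:
arm_command --pt "0.003 0 0 0 0" --pt "0.003 0 0 0 0" --pt "0.003 0 0 0 0" --pt "0.003 0 0 0 0" --pt "0.003 0 0 0 0" --pt "0 0 0 0 0"

```text
time_s: 20.85
tool_pos: [476.8, 290.0, 9.3]
eef_rot: [-3.142, -0.0, 0.387]
contact_force: [0.1, -0.8, 0.4]
width: 0.001
grasp_force: 0.0
```

Request:
arm_command --pt "0.003 0 0 0 0" --pt "0.003 0 0 0 0" --pt "0.003 0 0 0 0" --pt "0.003 0 0 0 0" --pt "0.003 0 0 0 0" --pt "0 0 0 0 0"

```text
time_s: 21.6
tool_pos: [490.7, 295.6, 9.3]
eef_rot: [-3.142, -0.0, 0.387]
contact_force: [-0.4, 0.2, -0.1]
width: -0.002
grasp_force: 0.0
```

Run:
```python
from h import *
go((-38,25,9))
s=snap("wrist");save(s,"w1.png")
a=snap("scene");save(a,"a7.png",(180,100,310,210),4)
A=cv2.imread("pics/a7.png");w=cv2.resize(cv2.imread("pics/w1.png"),None,fx=.55,fy=.55)
H=np.zeros((440,800,3),np.uint8);H[:440,:520]=A;H[:211,520:]=w[:211,:280];cv2.imwrite("pics/c7.png",H)
```

```text
t 21.6 rack pos [-49.1  25.3   9.3] yaw vs rack deg 0.02 toolz [ 0.  0. -1.] F [-0.3  0.3 -0.1] w -0.002
(-38, 25, 9) tool delta mm [11.1  0.3  0.3]
```

Request:
arm_command --pt "0.003 0 0 0 0" --pt "0.003 0 0 0 0" --pt "0.003 0 0 0 0" --pt "0.002 0 0 0 0" --pt "0.001 0 0 0 0" --pt "0 0 0 0 0" --pt "-0.005 0 0 0 0" --pt "-0.02 0 0 0 0" --pt "-0.03 0 0 0 0" --pt "-0.03 0 0 0 0" --pt "0 0 -0.04 0 0" --pt "0 0 -0.05 0 0" --pt "-0.05 0 -0.01 0 0" --pt "-0.05 0 0 0 0" --pt "-0.04 0 0 0 0" --pt "0 0 0 0 0" --pt "0 0 0 0 0"

```text
time_s: 23.82
tool_pos: [293.9, 215.7, 109.7]
eef_rot: [-3.141, -0.002, 0.388]
contact_force: [0.0, -0.1, -0.3]
width: 0.0
grasp_force: 0.0
```

```bash
python3 m2.py
python3 - <<'E'
from h import *
go((-227,25,100))
a=snap("scene");b=snap("top");
A=cv2.resize(a["color"][115:215,190:290,::-1],None,fx=4,fy=4,interpolation=cv2.INTER_CUBIC)
B=cv2.resize(b["color"][130:230,130:230,::-1],None,fx=4,fy=4,interpolation=cv2.INTER_CUBIC)
cv2.imwrite("pics/c8.png",np.hstack([A,B]))
E
```

```text
scene [ 6  4 18] [218.3 148.5] [244. 178.  76.] [  9.4 124.7  47. ]
scene [ 6  4 21] [234.6 164.6] [245. 180.  77.] [-19.2  21.1  47. ]
scene [ 7  5 27] [266.1 173.7] [245. 183.  81.] [ 11.2 -78.1  47. ]
top [52 21 98] [202.7 154.1] [202. 178.  79.] [ 57.5 -65.1  47. ]
top [ 8  8 45] [210.4 165.5] [200. 146.  87.] [ 16.9 -74.6  47. ]
top [37 15 69] [152.2 172.9] [202. 176.  79.] [56.8 91.3 47. ]
top [ 8  7 45] [181.8 186.8] [199. 145.  86.] [-13.   24.7  47. ]
top [ 8  8 45] [144.6 190.4] [198. 144.  85.] [ 15.6 128.2  47. ]
top [ 7  7 36] [239.9 210.9] [199. 139. 147.] [-139.  -107.6   47. ]
t 23.925 rack pos [-261.    25.5  109.6] yaw vs rack deg 0.01 toolz [ 0.001  0.001 -1.   ] F [ 0.1 -0.1 -0.6] w 0.004
(-227, 25, 100) tool delta mm [34.   0.5  9.7]
```

View pics/c8.png

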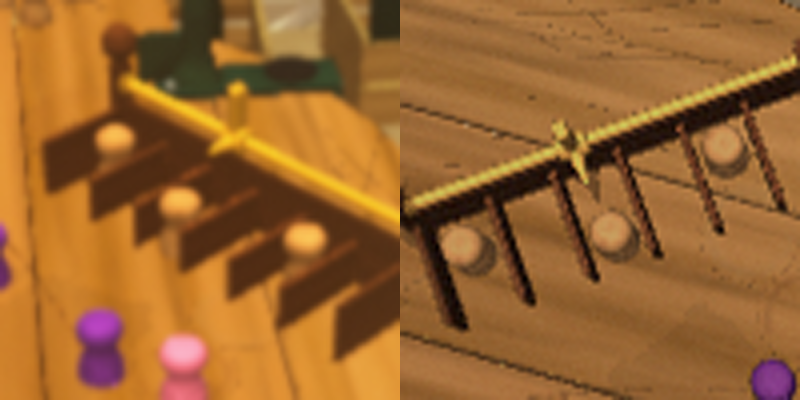

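The cork stands upright in the third gap: (615,233) in the top half of the picture, about (-16, 23) in the rack frame. The pointer's spike at (582,165) sits over the middle of that gap, the rack corks are where they were, and the fingers are clear. I'm handing in.

```bash
python3 -c "
from h import *
print(env.sign_off())"
```

```text
the job is handed in; nothing more can be done
None
```

I slid the pointer over the third gap from the ball end, pushed the loose cork upright into that gap (about 16 mm in front of the rack's origin, limit 26 mm), took the fingers clear and handed the job in after about 24 s; sign-off returned no verdict.

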